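# Index a tube carrier on the scribed line

## Robot

A 6-joint arm with a two-finger parallel gripper is mounted at the origin on the work surface. World frame = base frame: x ahead of the robot, y to its left, z up, the work surface at z = 0. Lengths are in m, angles in rad, forces in N, time in s.
With the tool pointing down it reaches from about 0.2 to 0.875 m from the base axis. Payload 3.4 kg.
Tool frame: the origin (TCP) lies between the finger pads; the fingertips stand 25 mm ahead of it and the grasp point (between the pads) lies 6 mm ahead of it (r.nose_length is the z of the fingertips in the tool frame, in m); z points along the fingers, y is the line along which they close (so a half turn about z gives the same grasp; the last joint's range is limited). The gripper opens to 94 mm and grips with 3 to 60 N. Pads are 16 mm wide; open, the fingers measure 119 mm over their backs; the gripper's body (75 mm by 177 mm) begins 78 mm behind the grasp point.
Start: joints at [-1.345, 0.276, 1.505, -0, 1.361, -0.121], TCP at [0.195, -0.541, 0.23] pointing down, gripper open.
Joint ranges: [-2.89, 2.89], [-0.75, 2.08], [0.22, 2.7], [-1.18, 4.32], [0.11, 2.71], [-2.7, 2.7]. Speed limits (rad/s): [2.57, 2.57, 3.14, 3.14, 3.14, 3.14].

## Interface

Orientations are given as a unit quaternion [w, x, y, z].
In Python, from plant import r, gripper_to, inverse_kinematics, vision, models, telemetry gives the robot as it stands. Calls block until the motion is done:
- r.move_to(position, orientation): joint-space move of the TCP to a pose.
- r.move_l(position, rot=None, vel=0.15, guard=None): straight line of the TCP; rot=None keeps the orientation; vel is the mean speed in m/s. With guard (N) it stops when the force on the tool has changed by that much, and returns True; else False.
- r.movej(angles): joint-space move.
- gripper_to(opening, f_grip=None): finger opening in m; f_grip is the grip in N (None keeps the last); returns when the fingers have stopped.
- r.hold(seconds).
- inverse_kinematics(position, orientation): joint angles nearest the present ones, or None.
- vision.snapshot(name): name is "scene" or "top" or "wrist"; returns the picture (400x640x3 uint8, red, green, blue); there is no depth.
- vision.get_calibration(name): a dict with "fx", "fy", "cx", "cy" (pixels), "position" and "orientation" of the camera in the world. Camera axes: x right, y down, z forward; pixel columns grow to the right and rows downward; lengths in m; the calibration is good to about 2 mm. A picture is of the moment at which its call begins: read the wrist's pose just before it. get_calibration takes no time and is no camera call; for the wrist camera it gives the pose at the moment of the call.
A pose or a line that the arm cannot do raises r.PlanningError and nothing moves.
- r.sign_off(): hands the job in; it is judged then, once.
Trained networks look in the newest picture that a camera, given by its name, has taken for a name from the list of things; names that differ only in an ending like _2 or _b are one class to them, and where a whole thing is asked for, a point or a joint stands for the part that bears it (a point fixed in the world has none). Each returns a list of dicts, best first, with "score" (0 to 1); they miss things now and then, are a little off and sometimes report something else, mostly with a low value. They report only what shows in the picture. A call takes as long as a camera call. They do not tell look-alikes from the thing itself.
- models.boxes_of(thing, camera): "at" ([x, y, z] in m, in world coordinates, good to about 4 mm: the middle of the surface that is visible of it).
- models.regions_of(thing, camera): "pixels" (400x640 bool, what is visible of it).
- models.mark_of(thing, camera): "at" ([x, y, z] in m, in world coordinates, good to about 4 mm: a listed point, or the origin of a listed thing).
Readings, each from a call of its own:
- telemetry.current_t(): time.
- telemetry.current_joints(): joint angles.
- telemetry.current_dq(): joint speeds.
- telemetry.current_joint_efforts(): joint torques, N m.
- telemetry.current_ee_pos(): TCP position.
- telemetry.current_tool_rot(): TCP orientation.
- telemetry.current_wrist_force(): force on the tool from outside, world axes, zero at the start.
- telemetry.current_torque(): the same for the moment, N m.
- telemetry.current_opening(): finger opening in m.
- telemetry.current_finger_force(): force on a finger pad.
Only numpy, scipy, OpenCV 4.12 (cv2) and the standard library are available. Lean on these libraries where they do the work, as an engineer would, in place of code of your own. Each camera call takes 0.05 s, during which the arm holds its last target. There are 200 camera calls.

## Task

Bed the grey tube carrier gently against the dark jaw of the fence on the white index board, before it has gone far towards the red line, then, keeping it lightly pressed flat along the jaw all the way, slide it until its leading edge lies on the red scribed line; there is no stop, so do not run past the line. Pause there with the carrier still pressed on the jaw, then let go and leave it there, flat and square to the fence. Never press hard on the fence, never lift the carrier off the board, and leave the bottle, jar, can and carton alone.

Things in the scene. Friction and masses are not known exactly. Their poses are not given: they have to be found in the camera images.
- board: White plastic index board, 190 (x, from -90 to 100 mm) x 340 (y) x 12 mm thick, fixed on the bench. Origin on its underside, mid-length; z up. The carrier is slid along its +y; the fence runs along y on its +x side. Grey ticks mark its -x edge. A black parked drip-arm stand, 102 mm high, fixed, stands past its +y end (y from 175 to 295 mm, x from -5 to 45 mm).
- fence: Fence: pale fixed rail, 14 x 330 x 12 mm high, carrying a dark steel jaw, 10 x 330 x 12 mm, clamped parallel in front. Origin: foot of the rail's -x face, mid-length, on the board's top (x = 82 mm of the board); axes as the board's. The jaw's working face (looks to -x) is parallel to y, 13 to 31 mm before the origin (its x = -31 to -13 mm), set differently each time and not measured: feel for it.
- line (a point): Point on the red scribed line (2 mm wide, flush, across the board at its y = 90 mm, square to the fence), on the board's top face, 62 mm before the fence rail. The carrier's leading edge belongs on the line. Axes as the board's: +y is past the line, +x towards the fence.
- carrier_grip (a point): Centre of the carrier's grip post (half-way up), a black upright square post 24 x 24 mm, 50 mm tall, in the middle of the carrier, rigid with it; the centre is 41 mm above the carrier's underside and the post stands on the carrier's top, 16 mm above its underside. Axes are the carrier's: +y towards its leading edge, +x towards the side that goes on the fence, faces of the post square to x and y.
- carrier_front (a point): Middle of the carrier's leading edge, at its underside. The loose grey tube carrier is a flat plate 80 (x) x 110 (y) x 16 mm thick, weighted, 0.5 to 0.95 kg, with four fixed capped tubes (17 mm across, tops 48 mm above the underside) near its corners (27 mm in x, 42 mm in y from the post's axis). It slides on the board with friction of 1 to 3 N under its own weight; more if closing fingers press it down.
- carrier_side (a point): Middle of the carrier's long side that goes on the jaw (+x of the carrier, 40 mm from the post's axis), 6 mm above its underside. The leading edge starts 80 to 125 mm short of the line, turned up to 0.2 rad. On the jaw it should bear with some 3 to 8 N (aim at 5); over 12 N is too hard. Pushed high on its post it digs in and drags more, unless the hand's downward load is kept small.
- bottle: Clear bottle with blue cap, 60 mm wide, 130 mm high, beyond the fence; leave alone. Origin at its foot.
- jar: Amber jar with metal lid, 56 mm wide, 75 mm high, beyond the fence; leave alone. Origin at its foot.
- can: Metal can with paper label, 52 mm wide, 90 mm high, beyond the fence; leave alone. Origin at its foot.
- carton: Cardboard carton 70 x 90 x 40 mm high, past the board's -y end; leave alone. Origin at its foot.
There are look-alikes about, which are no part of the job. Leave any green or yellow look-alike of the part that bears carrier_grip alone.

How it is judged:
On the way, in this order (a step that is already met when the one before it is completed fails the run):
1. the carrier is pressed on the fence, within 0.06 rad of square, while its leading edge is still more than 50 mm short of the line (contact force between carrier and fence above 2 N and angle between the y axis of carrier_grip and the y axis of line, either way round below 0.06 rad and y of carrier_front in the frame of line below -0.05 m), for 0.2 s.
2. still pressed on the fence and square when 10 to 45 mm short of the line (contact force between carrier and fence above 1.5 N and angle between the y axis of carrier_grip and the y axis of line, either way round below 0.05 rad and y of carrier_front in the frame of line between -0.045 and -0.01 m), for 0.2 s.
3. leading edge within 2.5 mm of the line while pressed on the fence and square (contact force between carrier and fence above 2 N and angle between the y axis of carrier_grip and the y axis of line, either way round below 0.04 rad and y of carrier_front in the frame of line between -0.0025 and 0.0025 m), for 0.2 s.
At the end, for the whole second after the job is handed in: The carrier is released and at rest flat on the board (tilt under 0.03 rad), its leading edge within 2.5 mm of the middle of the red line, within 0.04 rad of square to the fence, its side 11 to 33 mm before the fence rail (where the jaw can be) (y of carrier_front in the frame of line between -0.0025 and 0.0025 m and x of carrier_side in the frame of fence between -0.033 and -0.011 m and angle between the y axis of carrier_grip and the y axis of line, either way round below 0.04 rad and angle between carrier_grip's own z axis and vertical below 0.03 rad and z of carrier_front in the frame of line below 0.002 m and linear speed of carrier below 0.01 m/s and contact force between carrier and the fingers below 0.1 N); the robot touches nothing.
It fails at once if the carrier presses on the fence with more than 12 N (contact force between carrier and fence above 12 N).
It fails at once if the leading edge runs more than 3.5 mm past the line (y of carrier_front in the frame of line above 0.0035 m).
It fails at once if the carrier is lifted more than 5 mm off the board (z of carrier_front in the frame of line above 0.005 m).
It fails at once if a bystander is moved more than 15 mm (distance of any of bottle, jar, can, carton from where it was at the start of the episode above 0.015 m).
It also fails if it takes over 58 s, if anything falls off the work surface, if the arm or the gripper's body presses on something with over 40 N, if the wrist force passes 120 N, or if a joint passes its speed limit or range.

## Working session

There is one attempt and no reset: what is moved stays moved. The work goes in short steps, each a Python script; the robot and the scene stay as the last script left them, time stands still between calls to the robot, and variables do not carry over. Pictures are saved under pics/ and viewed, at most 10 in all, crops included, and the job is handed in when it is done.

```bash
ls; mkdir -p pics; python3 - <<'E'
from plant import r, vision, models, telemetry as t
import cv2,numpy as np
for c in ["top","scene"]:
    im=vision.snapshot(c); cv2.imwrite(f"pics/{c}0.png",im[:,:,::-1])
    for n in ["carrier_grip","carrier_front","carrier_side","line","fence","board"]:
        print(c,n,[(np.round(d["at"],4).tolist(),round(d["score"],2)) for d in models.mark_of(n,c)])
    print(vision.get_calibration(c))
print(t.current_t(),t.current_wrist_force(),t.current_tool_rot())
E
```

```text
pics
top carrier_grip [([0.3781, -0.2114, 0.0439], 0.77), ([0.3503, -0.0185, 0.0421], 0.74), ([0.3464, 0.2059, 0.0394], 0.69), ([0.5488, 0.0141, 0.0538], 0.67)]
top carrier_front [([0.5481, 0.0742, 0.0126], 0.98), ([0.337, -0.2507, 0.0031], 0.95), ([0.3916, 0.2336, -0.0023], 0.86), ([0.3795, 0.0291, -0.0002], 0.78)]
top carrier_side [([0.3463, -0.1916, 0.009], 0.89), ([0.3642, 0.1727, 0.0056], 0.85), ([0.5836, 0.014, 0.0188], 0.77), ([0.3866, -0.0415, 0.0062], 0.77)]
top line [([0.5987, 0.1631, 0.0102], 0.61), ([0.5447, -0.2103, -0.0015], 0.23)]
top fence [([0.6506, 0.0657, 0.0108], 0.64)]
top board [([0.5673, 0.0752, -0.0004], 0.67)]
{'fx': 482.8059160533163, 'fy': 482.8059160533163, 'cx': 325.05678628378735, 'cy': 202.87895484887468, 'position': array([ 0.49296415, -0.04969505,  1.0175682 ]), 'orientation': array([-0.0329842 ,  0.71338357, -0.69962695,  0.0227607 ])}
scene carrier_grip [([0.3753, -0.2205, 0.0428], 0.86), ([0.5472, 0.016, 0.054], 0.77), ([0.351, 0.2043, 0.042], 0.62), ([0.3479, -0.0227, 0.0449], 0.59)]
scene carrier_front [([0.3809, 0.0263, -0.0018], 0.78), ([0.3338, -0.2606, -0.0019], 0.68), ([0.3922, 0.2345, -0.0037], 0.62)]
scene carrier_side [([0.3458, -0.1851, 0.0028], 0.98), ([0.5863, 0.0137, 0.0195], 0.83), ([0.3893, -0.0432, 0.0117], 0.62)]
scene line [([0.6021, 0.1603, 0.0137], 0.73)]
scene fence [([0.6511, 0.0608, 0.0168], 0.86), ([0.7332, -0.0093, -0.0002], 0.55)]
scene board [([0.5679, 0.0762, -0.0009], 0.91)]
{'fx': 393.22717108558726, 'fy': 393.22717108558726, 'cx': 321.5065940089338, 'cy': 204.84935207041093, 'position': array([ 0.87622151, -0.57893605,  0.83680218]), 'orientation': array([-0.32327991,  0.90390197,  0.26497336, -0.09077696])}
0.7 [ 0.3845646   0.20976197 -0.24778678] [ 9.42357413e-05  9.85001756e-01  1.72544289e-01 -2.04955951e-05]
```

```bash
python3 - <<'E'
import cv2
a=cv2.imread("pics/top0.png"); cv2.imwrite("pics/top0b.png",cv2.resize(a,(800,500)))
E
```

```text
(no output)
```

View pics/top0.png

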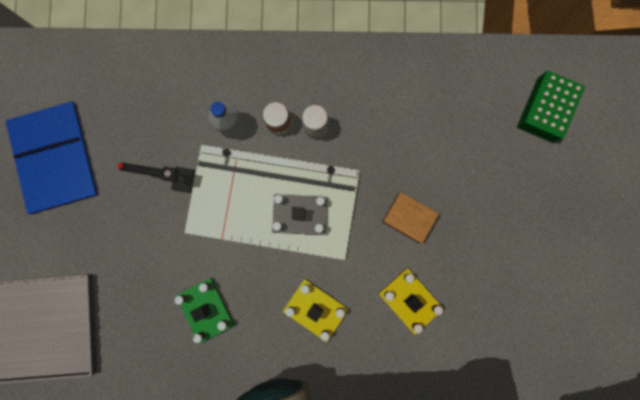

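View pics/scene0.png

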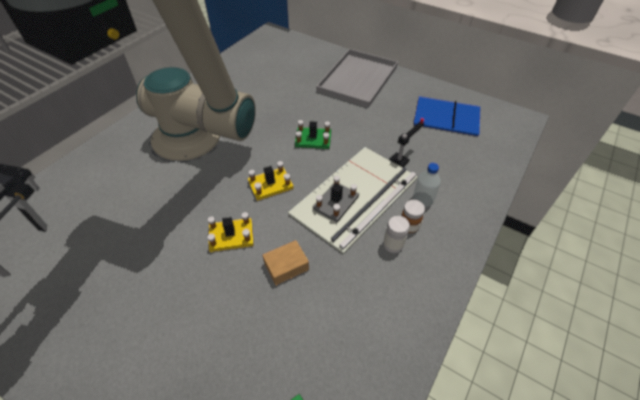

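The grey carrier on the board, at top pixel (300,214), is the only grey one. The look-alikes are yellow at (316,312) and (414,303), and green at (203,312). I'll move above the board for a close wrist view, which also serves as the confirming crop.

```bash
cat > h.py <<'E'
from plant import r, gripper_to, inverse_kinematics as ik, vision, models, telemetry as t
import numpy as np, cv2
from scipy.spatial.transform import Rotation as R
def down(a): return np.array([0,np.cos(a/2),np.sin(a/2),0])   # tool x at world angle a
def rot(q): return R.from_quat(np.roll(q,-1))
def ray(c,uv,z):  # pixel(s) -> world at height z
    uv=np.atleast_2d(uv).astype(float)
    d=np.c_[(uv[:,0]-c['cx'])/c['fx'],(uv[:,1]-c['cy'])/c['fy'],np.ones(len(uv))]
    d=rot(c['orientation']).apply(d); p=c['position']
    return p+d*((z-p[2])/d[:,2])[:,None]
def proj(c,P):
    x=rot(c['orientation']).inv().apply(np.atleast_2d(P)-c['position'])
    return np.c_[x[:,0]/x[:,2]*c['fx']+c['cx'],x[:,1]/x[:,2]*c['fy']+c['cy']]
E
python3 - <<'E'
from h import *
c=vision.get_calibration("wrist"); p=t.current_ee_pos(); q=rot(t.current_tool_rot())
print("cam in tool",q.inv().apply(c['position']-p), (q.inv()*rot(c['orientation'])).as_matrix().round(3),c['fx'])
c=vision.get_calibration("top")
w=ray(c,[[200,163],[356,187]],.024);print(w)
w=ray(c,[[235,160],[224,238]],.012);print(w)
for a in (-.15,-.15+np.pi):
  for z in (.35,.2,.065): print(a,z,ik([.55,.05,z],down(a)))
E
```

```text
cam in tool [ 0.07168136  0.00036411 -0.15572265] [[-0.    -0.968 -0.25 ]
 [ 1.    -0.    -0.   ]
 [ 0.    -0.25   0.968]] 291.30659022150604
[[ 0.64981509  0.22793252  0.024     ]
 [ 0.60548442 -0.0978605   0.024     ]]
[[0.65941452 0.15744444 0.012     ]
 [0.49491134 0.17471249 0.012     ]]
-0.15 0.35 [-3.53368338e-02  1.98623097e-01  1.32100780e+00 -4.44089210e-16
  1.62196176e+00  1.68545949e+00]
-0.15 0.2 [-3.53368338e-02  2.60810853e-01  1.60407196e+00 -4.44089210e-16
  1.27670984e+00  1.68545949e+00]
-0.15 0.065 [-3.53368338e-02  3.85274764e-01  1.79315339e+00 -4.44089210e-16
  9.63164495e-01  1.68545949e+00]
2.991592653589793 0.35 [-3.53368338e-02  1.98623097e-01  1.32100780e+00 -4.44089210e-16
  1.62196176e+00 -1.45613316e+00]
2.991592653589793 0.2 [-3.53368338e-02  2.60810853e-01  1.60407196e+00 -4.44089210e-16
  1.27670984e+00 -1.45613316e+00]
2.991592653589793 0.065 [-3.53368338e-02  3.85274764e-01  1.79315339e+00 -4.44089210e-16
  9.63164495e-01 -1.45613316e+00]
```

```bash
python3 - <<'E'
from h import *
r.move_to([.555,.06,.19],down(np.pi-.15))
r.hold(.3)
c=vision.get_calibration("wrist"); im=vision.snapshot("wrist"); cv2.imwrite("pics/w1.png",im[:,:,::-1])
np.save("w1.npy",c,allow_pickle=True)
for n in ["carrier_grip","carrier_front","carrier_side","line","fence","board"]:
    print(n,[(np.round(d["at"],4).tolist(),round(d["score"],2)) for d in models.mark_of(n,"wrist")])
print(t.current_t(),t.current_ee_pos(),t.current_wrist_force(),t.current_opening())
E
```

```text
carrier_grip [([0.3722, -0.2141, 0.037], 0.95), ([0.5498, 0.0127, 0.0543], 0.74), ([0.6016, 0.161, 0.0131], 0.68)]
carrier_front [([0.3932, 0.2337, -0.0024], 0.93), ([0.379, 0.0279, 0.0016], 0.77), ([0.5434, 0.071, 0.0137], 0.62)]
carrier_side [([0.3416, -0.1876, 0.0087], 0.9), ([0.582, 0.0159, 0.022], 0.62), ([0.385, -0.0423, 0.0048], 0.58)]
line [([0.6027, 0.1681, 0.0125], 0.8)]
fence [([0.6502, 0.0635, 0.0124], 0.64)]
board [([0.5687, 0.0737, 0.0015], 0.77), ([0.603, 0.1623, 0.0115], 0.64)]
3.8417 [0.55500956 0.06000964 0.19000392] [ 1.39289319 -0.55799686 -0.04136031] 0.09384665142631878
```

View pics/w1.png

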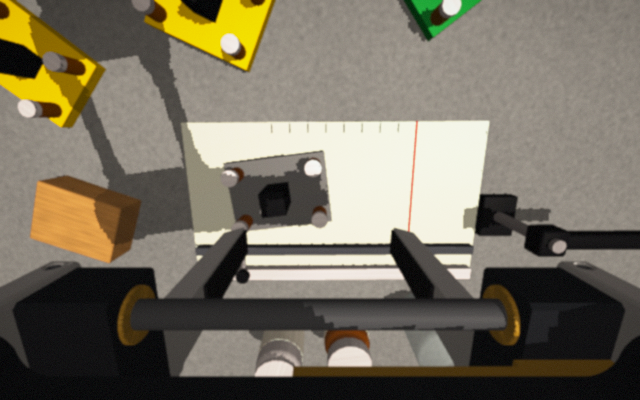

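The wrist view confirms the grey carrier, with its post at (274,200) and leading edge at about (324,151) to (330,219). The red line runs (417,121) to (409,232) and the jaw foot is near row 246. I'll fit these in code.

```bash
cat >> h.py <<'E'
def fit(P):  # line fit -> centroid, unit dir (xy)
    P=P[:,:2]; 
    for _ in range(4):
        m=P.mean(0); d=np.linalg.svd(P-m)[2][0]; e=abs((P-m)@[-d[1],d[0]]); P=P[e<max(2.5*np.median(e),.0005)]
    return m,d
def red(im,c,z=.012):
    i=im.astype(int); g=(i[...,0]-np.maximum(i[...,1],i[...,2])).clip(0); g[g<40]=0
    lab=cv2.connectedComponentsWithStats((g>0).astype(np.uint8))
    k=1+np.argmax(lab[2][1:,4]); g=g*(lab[1]==k)
    rows=np.where(g.sum(1)>40)[0][2:-2]
    u=(g[rows]*np.arange(g.shape[1])).sum(1)/g[rows].sum(1)
    return fit(ray(c,np.c_[u,rows],z))
E
python3 - <<'E'
from h import *
im=cv2.imread("pics/w1.png")[:,:,::-1]; c=np.load("w1.npy",allow_pickle=True).item()
m,d=red(im,c); d*=np.sign(d[0]); print("wrist line",m,d,"yaw",np.arctan2(d[1],d[0]))
ct=vision.get_calibration("top"); it=cv2.imread("pics/top0.png")[:,:,::-1]
mt,dt=red(it,ct); dt*=np.sign(dt[0]); print("top line",mt,dt,np.arctan2(dt[1],dt[0]))
L=im.astype(int).sum(2)/3
pts=[]
for u in [*range(205,235),*range(262,385),*range(425,465)]:
    col=L[226:256,u] if not 262<=u<335 else L[232:256,u]; o=226 if not 262<=u<335 else 232
    k=np.where(col<140)[0]
    k=k[k>6] if u<335 else k
    if len(k): 
        k=k[0]; a,b=col[k-1],col[k]; pts.append((u,o+k-1+(a-140)/(a-b)))
P=ray(c,pts,.012); mj,dj=fit(P); dj*=np.sign(dj[1]); print("jaw foot",mj,dj,"yaw",np.arctan2(-dj[0],dj[1]))
# carrier front edge (top, z=.028): grey->white transition; and post regions
pts=[]
for v in range(156,212):
    row=L[v,316:345]; k=np.where(row>160)[0]
    if len(k) and k[0]>0: k=k[0]; a,b=row[k-1],row[k]; pts.append((316+k-1+(160-a)/(b-a),v))
mf,df=fit(ray(c,pts,.028)); df*=np.sign(df[0]); print("front edge",mf,df,"yaw",np.arctan2(df[1],df[0]))
for cc,n in (("wrist",im),):
    for q in models.regions_of("carrier_grip","wrist"):
        ys,xs=np.where(q["pixels"]); print(q["score"],xs.min(),xs.max(),ys.min(),ys.max(),len(xs))
n=dj; 
print("jaw dist along x from line-centroid frame", (mj-m)@[dj[1],-dj[0]], "front short of line", (m-mf)@dj)
big=cv2.resize(im[130:270,180:440],None,fx=3,fy=3,interpolation=cv2.INTER_CUBIC); cv2.imwrite("pics/w1c.png",big[:,:,::-1])
E
```

```text
wrist line [ 0.54765366 -0.2398005 ] [0.98107498 0.19362823] yaw 0.19485902491776563
top line [ 0.54522595 -0.21330203] [0.94973437 0.31305691] 0.31841002787738865
jaw foot [0.62551349 0.08682621] [0.14488849 0.98944799] yaw -0.14540026814643958
front edge [0.55113595 0.06952215] [ 0.99968268 -0.02518997] yaw -0.025192630026495313
0.79 220 332 150 231 7283
0.75 0 105 0 127 8430
0.74 132 275 0 72 6197
0.67 405 480 0 40 1649
jaw dist along x from line-centroid frame 0.02971380506902508 front short of line -0.30656321913121165
```

View pics/w1c.png

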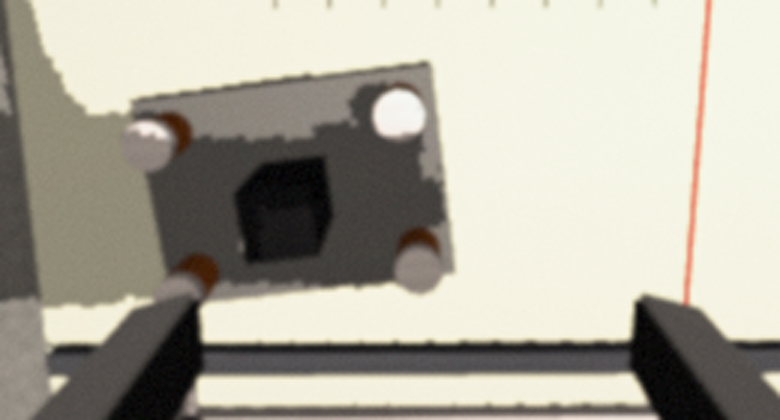

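```bash
python3 - <<'E'
s=open("h.py").read()
s=s.replace("g[g<40]=0\n","""g[g<40]=0
    mk=np.zeros(g.shape,np.uint8); a=proj(c,[[.51,.176,z],[.66,.152,z]]).astype(int).tolist(); cv2.line(mk,a[0],a[1],1,36); g=g*mk
""")
open("h.py","w").write(s)
E
python3 - <<'E'
from h import *
im=cv2.imread("pics/w1.png")[:,:,::-1]; c=np.load("w1.npy",allow_pickle=True).item()
for n,i,cc in (("wrist",im,c),("top",cv2.imread("pics/top0.png")[:,:,::-1],vision.get_calibration("top")),("scene",cv2.imread("pics/scene0.png")[:,:,::-1],vision.get_calibration("scene"))):
    m,d=red(i,cc); d*=np.sign(d[0]); print(n,m,d,"yaw",np.arctan2(d[1],d[0]),"y@x.6",m[1]+d[1]/d[0]*(.6-m[0]))
    if n=="wrist": m0=m
k=ray(c,[[180+430/3,130+63/3],[180+453/3,130+270/3],[180+132/3,130+100/3]],.028)
print(k); y=np.arctan2(*(k[1]-k[0])[[1,0]]); y2=np.arctan2(-(k[0]-k[2])[0],(k[0]-k[2])[1]); print("len",np.linalg.norm(k[1]-k[0]),np.linalg.norm(k[0]-k[2]),"yaws",y,y2)
for a in (y,y2):
    print("grip from front",(k[0]+k[1])[:2]/2-.055*np.array([-np.sin(a),np.cos(a)]), "mid diag",(k[1]+k[2])[:2]/2)
b=np.array([.1450,.9894]); print("short",(m0-(k[0]+k[1])[:2]/2)@b)
E
```

```text
wrist [0.55428649 0.16891472] [ 0.98940213 -0.14520135] yaw -0.1457164786202807 y@x.6 0.16220596018605846Traceback (most recent call last):
  File "<stdin>", line 4, in <module>
  File "h.py", line 23, in red
    k=1+np.argmax(lab[2][1:,4]); g=g*(lab[1]==k)
        ~~~~~~~~~^^^^^^^^^^^^^^
    return _wrapfunc(a, 'argmax', axis=axis, out=out, **kwds)
    return bound(*args, **kwds)
ValueError: attempt to get argmax of an empty sequence
```

```bash
sed -i 's/g\[g<40\]=0/g[g<th]=0/; s/def red(im,c,z=.012)/def red(im,c,z=.012,th=40)/; s/g.sum(1)>40/g.sum(1)>th/' h.py
python3 - <<'E'
from h import *
im=cv2.imread("pics/w1.png")[:,:,::-1]; c=np.load("w1.npy",allow_pickle=True).item()
m0,_=red(im,c)
m,d=red(cv2.imread("pics/top0.png")[:,:,::-1],vision.get_calibration("top"),th=12); d*=np.sign(d[0]); print("top",m,"yaw",np.arctan2(d[1],d[0]),"y@x.6",m[1]+d[1]/d[0]*(.6-m[0]))
k=ray(c,[[180+430/3,130+63/3],[180+453/3,130+270/3],[180+132/3,130+100/3]],.028)
print(k); y=np.arctan2(*(k[1]-k[0])[[1,0]]); y2=np.arctan2(-(k[0]-k[2])[0],(k[0]-k[2])[1]); print("len",np.linalg.norm(k[1]-k[0]),np.linalg.norm(k[0]-k[2]),"yaws",y,y2)
for a in (y,y2):
    print("grip from front",(k[0]+k[1])[:2]/2-.055*np.array([-np.sin(a),np.cos(a)]), "mid diag",(k[1]+k[2])[:2]/2)
b=np.array([.1450,.9894]); print("short",(m0-(k[0]+k[1])[:2]/2)@b)
E
```

```text
top [0.56302413 0.16990013] yaw -0.14392043394245543 y@x.6 0.16454150064723963
[[ 0.50830657  0.0713907   0.028     ]
 [ 0.58681678  0.06866492  0.028     ]
 [ 0.50516979 -0.03748117  0.028     ]]
len 0.07855751657160452 0.1089170542739327 yaws -0.03470494007647656 -0.028803688303863505
grip from front [0.54565328 0.01506093] mid diag [0.54599328 0.01559187]
grip from front [0.54597769 0.01505062] mid diag [0.54599328 0.01559187]
short 0.09881380945345898
```

```bash
python3 - <<'E'
from h import *
q=down(np.pi-.030); g=[.546,.0153]
gripper_to(.06,10)
r.move_to([*g,.11],q); r.hold(.2); f0=t.current_wrist_force()
hit=r.move_l([*g,.058],vel=.08,guard=6); print("hit",hit,t.current_ee_pos(),t.current_wrist_force()-f0)
f0=t.current_wrist_force(); np.save("f0.npy",f0)
if not hit:
    gripper_to(.02,10); r.hold(.2)
    print(t.current_opening(),t.current_finger_force(),t.current_wrist_force()-f0,t.current_torque(),t.current_t())
im=vision.snapshot("wrist"); cv2.imwrite("pics/w2.png",im[:,:,::-1]); np.save("w2.npy",vision.get_calibration("wrist"),allow_pickle=True)
E
```

```text
hit False [0.546377   0.01527621 0.05823492] [ 1.00216651 -0.26668736 -0.56124392]
0.023988243804836325 10.000032037496567 [-1.65565801  0.75568399  1.73260167] [ 0.19554697 -0.07938015  0.00591349] 6.9
```

View pics/w2.png

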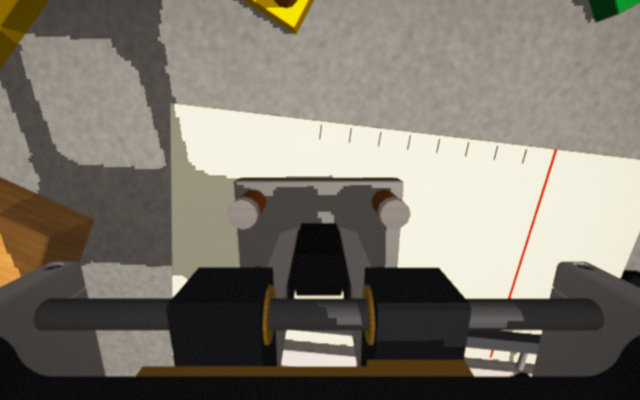

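```bash
cat >> h.py <<'E'
YAW=-.1455; N=np.array([np.cos(YAW),np.sin(YAW),0]); Y=np.array([-N[1],N[0],0])
Q=down(np.pi+YAW)
def F():
    f=t.current_wrist_force(); return np.array([f@N,f@Y,f[2]])
E
python3 - <<'E'
from h import *
p=np.array([.546,.0153,.058])
r.move_l(p+.012*N,Q,vel=.04); r.hold(.1); print(F(),t.current_torque()[2],t.current_ee_pos(),t.current_t())
p=p+.012*N
p=p+.007*N
print(r.move_l(p,vel=.02,guard=4),F(),t.current_t())
r.hold(.1);f0=F();print("base",f0)
for i in range(26):
    p=p+.0005*N; r.move_l(p,vel=.01); f=F(); print(i,f.round(2),t.current_torque()[2].round(3),round((t.current_ee_pos()-p)@N*1000,2),round(t.current_t(),2))
    if f[0]-f0[0]<-3.5: break
np.save("p.npy",p);np.save("fb.npy",f0)
E
```

```text
[ 0.74550123 -0.07812185  2.16348643] -0.04228433075484884 [0.55829789 0.01341381 0.05813284] 7.5
True [-0.10265078  0.6893964   4.2351399 ] 7.7167
base [ 0.35909276 -1.13960417  3.65299752]
0 [-2.18  0.82  5.94] -0.019 -1.49 8.68
1 [-2.32 -0.37  6.17] 0.026 -1.55 8.93
2 [-3.07 -0.08  6.7 ] 0.026 -1.53 9.18
3 [-2.42  1.11  6.72] -0.003 -1.56 9.43
4 [-3.2  -0.66  6.82] 0.033 -1.51 9.68
```

```bash
python3 - <<'E'
from h import *
p=np.load("p.npy"); print(t.current_ee_pos()-p)
for i in range(6):
    p[2]+=.0005; r.move_l(p,vel=.01); r.hold(.05); f=np.mean([F() for _ in range(1)],0)
    print(f.round(2),((t.current_ee_pos()-p)*1e3).round(2),round(t.current_t(),2))
    if f[2]<2: break
np.save("p.npy",p)
E
```

```text
[-1.49054398e-03  2.68777374e-04  7.17426552e-05]
[-1.37  0.49  2.7 ] [-0.98  0.15 -0.42] 9.97
[-0.52 -1.   -6.1 ] [-0.24 -0.02 -0.84] 10.28
```

```bash
cat >> h.py <<'E'
def FA(n=5,dt=.02):
    a=[]
    for _ in range(n): r.hold(dt); a.append(F())
    return np.mean(a,0)
E
python3 - <<'E'
from h import *
p=np.load("p.npy"); p[2]-=.0004; r.move_l(p,vel=.01); print(FA(),p)
for i in range(30):
    p=p+.001*N; r.move_l(p,vel=.02); f=FA(3); print(i,f.round(2),t.current_torque()[2].round(3),((t.current_ee_pos()-p)@N*1000).round(2),((t.current_ee_pos()-p)[2]*1e3).round(2),round(t.current_t(),2))
    if f[0]<-5 or abs(f[2])>6: break
np.save("p.npy",p)
E
```

```text
[ 0.05482408 -0.03915857 -6.1343642 ] [0.56727282 0.01218278 0.0586    ]
0 [ 0.16 -0.42 -5.9 ] -0.002 0.09 0.03 10.91
1 [-0.44 -0.11 -5.48] 0.046 0.05 0.03 11.21
2 [ 0.19 -0.01 -5.8 ] -0.025 0.04 -0.01 11.51
3 [-0.24  0.21 -5.53] 0.044 0.02 -0.0 11.81
4 [ 0.03  0.34 -5.51] 0.004 0.03 -0.01 12.11
5 [-1.89 -0.04 -5.75] -0.025 -0.67 -0.21 12.41
6 [-5.25 -0.29 -4.49] 0.04 -1.58 -0.42 12.71
```

```bash
python3 - <<'E'
from h import *
p=np.load("p.npy"); print(FA(5),p,t.current_ee_pos())
for i in range(8):
    p[2]-=.00015; r.move_l(p,vel=.01); f=FA(3); print(f.round(2),((t.current_ee_pos()-p)@N*1000).round(2),t.current_ee_pos()[2].round(5),round(t.current_t(),2))
    if f[2]>-1.5: break
np.save("p.npy",p)
E
```

```text
[-4.88247542  0.24687174 -4.53931133] [0.57419886 0.01116787 0.0586    ] [0.5726797  0.01139004 0.05821277]
[-5.03 -0.36 -4.09] -1.56 0.05815 13.09
[-5.73 -0.23 -2.76] -1.6 0.05813 13.39
[-6.01  0.26 -2.39] -1.58 0.05813 13.69
[-6.25  0.39 -1.51] -1.58 0.05813 13.99
[-6.87 -0.13 -0.31] -1.57 0.05811 14.29
```

```bash
cat >> h.py <<'E'
def slide(p,dist,step=.005,vel=.03):
    s=0
    while s<dist-1e-6:
        d=min(step,dist-s); s+=d
        f=FA(2)
        p=p+d*Y+N*np.clip((f[0]+5.5)*.0003,-.0006,.0006)   # Fn target -5.5
        p[2]+=np.clip((f[2]+.5)*.00005,-.0002,.0002)      # Fz target -.5
        r.move_l(p,vel=vel); e=t.current_ee_pos()
        print(round(s*1e3,1),f.round(2),t.current_torque()[2].round(3),"lag",((e-p)@N*1e3).round(2),((e-p)@Y*1e3).round(2),"z",e[2].round(5),round(t.current_t(),2))
        if abs(f[0])>9.5 or abs(f[2])>9: print("STOP"); break
    np.save("p.npy",p); return p
E
python3 - <<'E'
from h import *
p=np.load("p.npy")-.0003*N; r.move_l(p,vel=.01); r.hold(.2)
print(FA())
slide(p,.035)
E
```

```text
[-5.98943213 -0.03513735 -1.17938333]
5.0 [-5.37  0.14 -1.21] 0.014 lag -1.36 -0.16 z 0.0581 15.18
10.0 [-5.76 -0.92 -0.82] -0.005 lag -1.28 -0.16 z 0.05808 15.53
15.0 [-6.45 -0.23 -1.32] 0.035 lag -1.0 -0.05 z 0.05807 15.88
20.0 [-6.18 -0.37 -1.13] 0.051 lag -0.8 -0.02 z 0.05805 16.23
25.0 [-5.16 -0.31 -1.42] -0.011 lag -0.91 -0.06 z 0.05807 16.57
30.0 [-4.71 -0.79 -1.25] -0.018 lag -1.12 -0.15 z 0.05811 16.93
35.0 [-6.13 -1.1   0.16] 0.024 lag -0.95 -0.02 z 0.05809 17.27
```

```bash
python3 - <<'E'
from h import *
p=slide(np.load("p.npy"),.040); r.hold(.3); print(FA())
c=vision.get_calibration("wrist"); im=vision.snapshot("wrist"); cv2.imwrite("pics/w3.png",im[:,:,::-1]); np.save("w3.npy",c,allow_pickle=True)
m,d=red(im,c); d*=np.sign(d[0]); e=t.current_ee_pos(); print(m,np.arctan2(d[1],d[0]),"gap by tool",(m-e[:2])@Y[:2]-.055)
E
```

```text
5.0 [-5.61 -0.49 -0.89] 0.045 lag -0.93 -0.02 z 0.05808 17.62
10.0 [-5.69 -0.86 -1.05] -0.018 lag -0.87 0.01 z 0.05809 17.98
15.0 [-5.99 -0.66 -0.22] 0.01 lag -0.7 0.06 z 0.05809 18.32
20.0 [-4.69 -0.69 -1.42] -0.01 lag -0.94 -0.04 z 0.05808 18.68
25.0 [-5.91 -0.72 -0.37] 0.019 lag -0.85 0.03 z 0.05807 19.02
30.0 [-5.62 -0.66 -0.02] -0.019 lag -0.81 0.07 z 0.05808 19.38
35.0 [-5.08 -0.74 -0.51] 0.036 lag -0.92 0.02 z 0.05807 19.73
40.0 [-5.98 -0.53 -0.36] 0.024 lag -0.78 0.11 z 0.05807 20.07
[-5.29069876 -0.17317047 -0.90494   ]
[0.55815912 0.16841573] -0.14520645249426672 gap by tool 0.023169212074250732
```

View pics/w3.png

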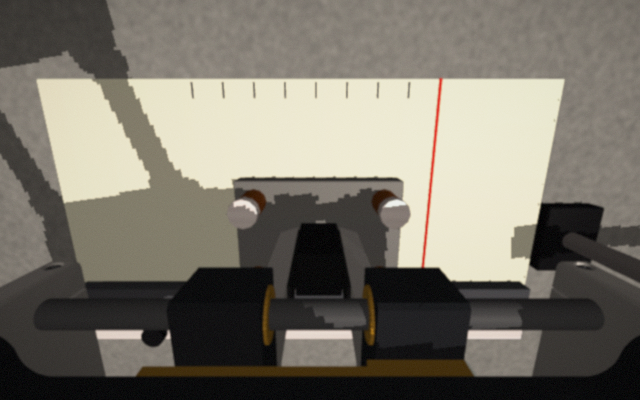

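The carrier is square in the grip, with its front edge at column ~402 and the line at columns 440 to 423. I'll measure the gap between them in this same image.

```bash
cat >> h.py <<'E'
def front(im,c,lo=388,hi=420):
    L=im.astype(int).mean(2); pts=[]
    for v in [*range(183,193),*range(230,262)]:
        row=L[v,lo:hi]; g=np.diff(row); k=int(np.argmax(g)); s=slice(max(k-2,0),k+3); w=g[s].clip(0)
        if w.max()>15: pts.append((lo+.5+(w*np.arange(s.start,s.start+len(w))).sum()/w.sum(),v))
    return fit(ray(c,pts,.028)),np.array(pts)
E
python3 - <<'E'
from h import *
c=np.load("w3.npy",allow_pickle=True).item(); im=cv2.imread("pics/w3.png")[:,:,::-1]
(m,d),p=front(im,c); ml,dl=red(im,c); d*=np.sign(d[0]); print(p[::5].round(1).tolist(),m,np.arctan2(d[1],d[0]))
print("gap img",(ml-m)@Y[:2],"front-tool",(m-t.current_ee_pos()[:2])@Y[:2])
c2=np.load("w2.npy",allow_pickle=True).item(); (m,d),p=front(cv2.imread("pics/w2.png")[:,:,::-1],c2)
y=-.03; print("w2 front-tool",(m-[.5464,.0153])@[-np.sin(y),np.cos(y)],np.arctan2(d[1],d[0]))
L=im.astype(int).mean(2)[:, :]; b=[]
for v in range(240,262):
    g=-np.diff(L[v,225:250]); k=int(np.argmax(g)); s=slice(max(k-2,0),k+3); w=g[s].clip(0); b.append((225.5+(w*np.arange(s.start,s.start+len(w))).sum()/max(w.sum(),1),v))
mb,_=fit(ray(c,b,.028)); print("back-tool",(mb-t.current_ee_pos()[:2])@Y[:2])
E
```

```text
[[403.1, 183.0], [403.0, 188.0], [399.9, 230.0], [399.6, 235.0], [399.0, 240.0], [398.8, 245.0], [398.5, 250.0], [398.0, 255.0], [397.7, 260.0]] [0.58723799 0.14008011] -0.1457998420922711
gap img 0.023820148860130494 front-tool 0.054349063214120245
w2 front-tool 0.05448146202998497 -0.03169596644853162
back-tool -0.05580612377079024
```

```bash
python3 - <<'E'
from h import *
p=slide(np.load("p.npy"),.020); r.hold(.3); print(FA())
c=vision.get_calibration("wrist"); im=vision.snapshot("wrist"); cv2.imwrite("pics/w4.png",im[:,:,::-1]); np.save("w4.npy",c,allow_pickle=True)
ml,dl=red(im,c); (m,d),q=front(im,c,388,408); e=t.current_ee_pos(); print("gap",(ml-m)@Y[:2],"by tool",(ml-e[:2])@Y[:2]-.055,"front-tool",(m-e[:2])@Y[:2],q[::6].round(1).tolist())
i=cv2.resize(im[170:270,360:460],None,fx=6,fy=6); cv2.imwrite("pics/w4c.png",i[:,:,::-1])
E
```

```text
5.0 [-5.54  0.39 -1.32] -0.011 lag -0.79 0.09 z 0.05808 20.86
10.0 [-5.48 -0.92 -1.01] 0.017 lag -0.76 0.07 z 0.05807 21.21
15.0 [-6.1  -0.52 -0.96] -0.01 lag -0.57 0.14 z 0.05808 21.56
20.0 [-5.11 -0.38 -0.46] -0.013 lag -0.71 0.09 z 0.05808 21.91
[-5.56434979 -0.44807661 -0.45143127]
gap 0.003637439372315818 by tool 0.0029448547832915187 front-tool 0.054307415410975696 [[403.1, 183.0], [402.9, 189.0], [399.8, 232.0], [399.2, 238.0], [398.9, 244.0], [398.5, 250.0], [397.9, 256.0]]
```

View pics/w4c.png

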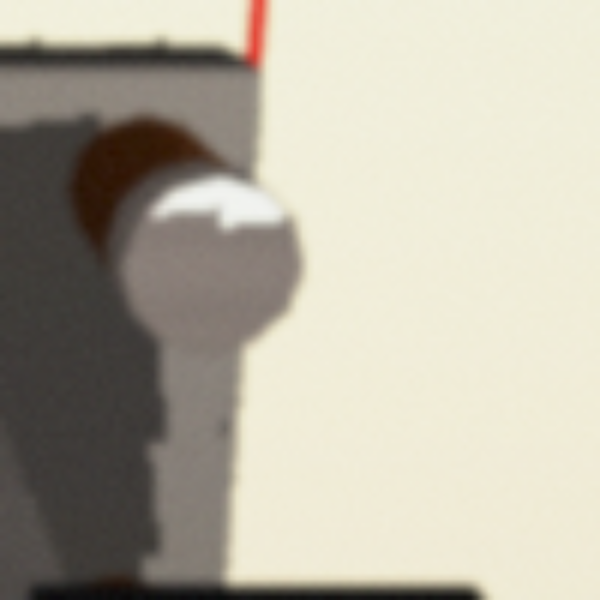

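```bash
python3 - <<'E'
from h import *
p=slide(np.load("p.npy"),.0036,step=.0012,vel=.01); r.hold(1.0); print("pressed",FA())
c=vision.get_calibration("wrist"); im=vision.snapshot("wrist"); ml,dl=red(im,c); (m,d),q=front(im,c,388,408); e=t.current_ee_pos()
print("gap",(ml-m)@Y[:2],"yaw",np.arctan2(d[1],d[0]),"tool",e@Y,"by tool",(ml-e[:2])@Y[:2]-.055)
E
```

```text
1.2 [-5.01 -0.6  -0.75] -0.052 lag -0.85 -0.36 z 0.0581 22.65
2.4 [-5.88 -2.17  0.03] -0.012 lag -0.77 -0.34 z 0.05809 22.95
3.6 [-5.08 -1.95 -0.28] -0.015 lag -0.86 -0.44 z 0.05809 23.25
pressed [-5.77708588 -1.79390564  0.02703218]
gap 0.0006020238044258663 yaw -0.14572845486169567 tool 0.19243838117612028 by tool -9.30448581589402e-05
```

```bash
python3 - <<'E'
from h import *
p=slide(np.load("p.npy"),.0004,step=.0004,vel=.005); r.hold(1.0); print("pressed",FA(),t.current_ee_pos()@Y)
p=p-.0012*N; r.move_l(p,vel=.01); r.hold(.2); print("relaxed",FA())
gripper_to(.06); r.hold(.2); print(FA(),t.current_ee_pos()@Y,t.current_finger_force())
p[2]=.12; r.move_l(p,vel=.06)
p=p-.03*N; p[2]=.19; r.move_to(p,Q); r.hold(.3)
c=vision.get_calibration("wrist"); im=vision.snapshot("wrist"); cv2.imwrite("pics/w5.png",im[:,:,::-1]); np.save("w5.npy",c,allow_pickle=True)
ml,dl=red(im,c); print("line",ml,"y",ml@Y[:2],t.current_t())
E
```

```text
0.4 [-5.98 -2.42 -0.99] -0.033 lag -0.74 -0.51 z 0.05809 24.67
pressed [-5.38530731 -1.89887573 -0.67215801] 0.19279407425813072
relaxed [-3.64250656 -2.01338521  2.27002972]
[0.07382062 0.08593874 0.08235566] 0.1932910857090127 0.0
line [0.52322316 0.17317112] y 0.2472019572774751 29.25
```

View pics/w5.png

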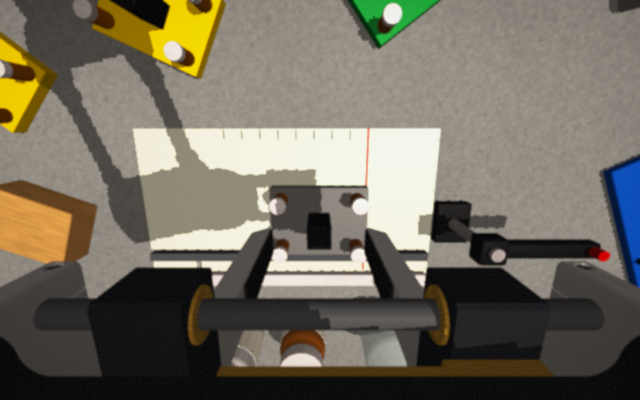

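The carrier is free and sits square on the jaw, with its front edge at column ~368, on the red line (columns 368 to 366). One numeric check of the final gap before I hand in.

```bash
python3 - <<'E'
from h import *
c=np.load("w5.npy",allow_pickle=True).item(); im=cv2.imread("pics/w5.png")[:,:,::-1]
ml,dl=red(im,c); L=im.astype(int).mean(2)
def edge(lo,hi,sg,rows):
    b=[]
    for v in rows:
        g=sg*np.diff(L[v,lo:hi]); k=int(np.argmax(g)); s=slice(max(k-2,0),k+3); w=g[s].clip(0)
        if w.max()>12: b.append((lo+.5+(w*np.arange(s.start,s.start+len(w))).sum()/w.sum(),v))
    m,d=fit(ray(c,b,.028)); d=d*np.sign(d[0]); return m,np.arctan2(d[1],d[0]),len(b)
f=edge(358,378,1,[*range(188,194),*range(217,243)]); b=edge(262,280,-1,[*range(217,240)])
print("front",f,"gap",(ml-f[0])@Y[:2],"len",(f[0]-b[0])@Y[:2]); print("mid y",(f[0]+b[0])@Y[:2]/2)
E
```

```text
front (array([0.58518662, 0.16441661]), np.float64(-0.12581998704660644), 32) gap -0.0003218964633301957 len 0.11238543834511328
mid y 0.19133113456824868
```

```bash
python3 -c "
from plant import r
print(r.sign_off())"
```

```text
the job is handed in; nothing more can be done
None
```

I slid the carrier along the jaw at about 5–6 N (wrist-force reading), paused it pressed there, released it with its leading edge within about 1 mm of the red line by camera, and handed the job in; no verdict was shown. One lapse: while settling the grip I took the carrier's full weight for about 3 s (10–13 s), raising it a fraction of a millimetre off the board (5 mm limit), then set it back down before sliding.

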